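# Offer the nail sample board over the desk edge

### The arm

A 6-joint arm with a two-finger parallel gripper is mounted at the origin on the work surface. World frame = base frame: x ahead of the robot, y to its left, z up, the work surface at z = 0. Lengths are in mm, angles in rad, forces in N, time in s.
With the tool pointing down it reaches from about 350 to 775 mm from the base axis. Payload 7.3 kg.
Tool frame: the origin (TCP) lies at the centre of the arm's flange, where the gripper is bolted on; the fingertips stand 178 mm ahead of it and the grasp point (between the pads) lies 159 mm ahead of it; z points along the fingers, y is the direction in which the jaws open and shut (so a half turn about z gives the same grasp; the last joint's range is limited). The gripper opens to 92 mm and grips with 3 to 60 N. Pads are 19 mm wide; open, the fingers measure 130 mm over their backs; the gripper's body (75 mm by 190 mm) begins 47 mm behind the grasp point.
Start: joints at [1.125, 0.342, 1.524, -0, 1.275, -0.146], TCP at [155.026, 501.592, 404.741] pointing down, gripper open.
Joint ranges: [-2.53, 2.53], [-0.77, 2.02], [0.04, 2.7], [-1, 4.14], [0.28, 2.66], [-3.11, 3.11]. Speed limits (rad/s): [2.57, 2.57, 3.14, 3.14, 3.14, 3.14].

### API

Orientations are given as [roll, pitch, yaw] about the fixed x, y, z axes, in that order (R = Rz(yaw) Ry(pitch) Rx(roll)).
In Python, from plant import get_obs, capture, close_job gives the robot as it stands. The module is installed in compiled form; this text tells all that it offers.
- The arm moves only by the shell command python3 -m pendant 'ROWS'. ROWS is JSON, a list of rows, each a list of 3 entries, a list of its own where there are three numbers: the shift along the tool's x, y, z in m, then the turn, a rotation vector about the tool's x, y, z in rad, then the finger opening in m, from 0 to 0.0918. In form: [[[tx, ty, tz], [wx, wy, wz], fingers], ...]. A call has 1 to 10 rows; each row is the pose to reach, as a shift and turn from the pose commanded when the call began, along the tool's axes at that moment; what a row does not reach only later rows make up. A row lasts 1/12 s, in which the tool goes at most 41.7 mm and 7.16 degrees, less where a joint would pass 70% of its speed; a pose out of reach is approached as far as the arm can. A call with a gripper value outside its range is refused whole. The fingers move at their own pace and stop on an object; the grip force is fixed at half the most. Time passes only in rows, so rows that repeat a pose let the fingers close. It gives the time, the measured TCP pose, the force and the opening at its end, in the units of the state.
- get_obs(): the state, without advancing time (a new reading comes with each control period).
- capture(name): name is "side" or "top" or "wrist"; returns a dict with "color" (400x640x3 uint8, red, green, blue), "mtx" (3x3 intrinsics, pixels), "rvec" (rotation vector, rad) and "tvec" (3), from world to camera coordinates, as OpenCV has them. Camera axes: x right, y down, z forward; pixel columns grow to the right and rows downward; lengths in mm; the calibration is good to about 2 mm. The wrist camera is an equidistant fisheye: a pixel r from the principal point sees the ray r / f radians off the axis. A picture is of the moment at which its call begins. There is no depth.
- close_job(): hands the job in, once; it reports no verdict.
The state is a dict: "time": time; "joint_positions": joint angles; "dq": joint speeds; "tau": joint torques, N m; "tool_pos": TCP position; "tcp_rot": TCP orientation; "contact_force": force on the tool from outside, world axes, zero at the start; "moment": the same for the moment, N m; "grip_width": finger opening in mm.
Only numpy, scipy, OpenCV 4.12 (cv2) and the standard library are available. Lean on these libraries where they do the work, as an engineer would, in place of code of your own. Each camera call takes 0.05 s, during which the arm holds its last target. There are 200 camera calls.

### The job

Push the nail sample board (the one with the rows of nail tips on it) across the white desk riser, away from the robot, until about 40 mm of it, a third of its length, sticks out over the riser's far edge, square to that edge, so the client can take hold of it. Only push or slide it with the fingers, never lift it, and leave the blank board, the polish bottles and the buffer block where they are.

Things in the scene. Friction and masses are not known exactly. Their poses are not given: they have to be found in the camera images.
- riser: White desk riser, fixed: a low bench 260 mm deep (its x), 460 mm wide (its y), flat top 60 mm above the work surface. Origin at the centre of its footprint, on the work surface; its x points away from the robot to its far edge, square to that edge; it stands turned by up to 0.2 rad.
- riser_edge (a point): Middle of the riser's far top edge, 130 mm along +x from the riser's centre, 60 mm above the work surface; same axes as the riser.
- sample: The nail sample board: a loose flat wooden board, 120 mm long (its x), 95 mm wide (its y), 8 mm thick, 70 to 130 g, with two rows of five small nail tips on top (1.5 mm high, for show). Starts flat on the riser well inside the far edge, turned up to 0.25 rad from square, on either the left or the right half. Origin at the centre of its underside; x points to its leading end (towards the far edge), z up.
- sample_front (a point): Middle of the sample board's leading end, at the underside: 60 mm along +x from the board's origin.
- blank_center (a point): Centre of the blank board: same wood, same size as the sample board, but bare; lies flat on the other half of the riser. Leave alone.
- polish_a_center (a point): Middle of a polish bottle, 30 mm wide, 74 mm tall, standing on the riser between the two boards, nearer the far edge. Leave alone.
- polish_b_center (a point): Middle of a polish bottle, 32 mm wide, 74 mm tall, standing on the riser at its left end (+y). Leave alone.
- buffer_center (a point): Centre of a grey nail buffer block, 95 x 28 x 28 mm, lying on the riser at its right end (-y), long side along the riser's x. Leave alone.
There are look-alikes about, which are no part of the job. Leave any black, blue or pink look-alike of the sample alone.

How it is judged:
By the outcome, as a careful person would: the job done as asked, in the order asked, and still so for the second after the job is handed in, with the robot touching nothing.
It also fails if it takes over 42 s, if anything falls off the work surface, if the arm or the gripper's body presses on something with over 40 N, if the wrist force passes 120 N, or if a joint passes its speed limit or range.

## Working session

There is one attempt and no reset: what is moved stays moved. The work goes in short steps, Python scripts to look and compute and a shell command to move; the robot and the scene stay as the last step left them, time stands still between calls to the robot, and variables do not carry over. Pictures are saved under pics/ and viewed, about 8 in all and at most 12, crops included, and the job is handed in when it is done.

```bash
mkdir -p pics; cat > h.py <<'E'
import cv2,numpy as np,json
from plant import get_obs,capture
def snap(n,f):
    c=capture(n); cv2.imwrite(f'pics/{f}.png',c['color'][:,:,::-1]); 
    np.savez(f'pics/{f}.npz',**{k:np.array(v) for k,v in c.items()}); return c
def ray(c,px,z):
    K=np.array(c['mtx'],float);R=cv2.Rodrigues(np.array(c['rvec'],float))[0];t=np.array(c['tvec'],float).reshape(3)
    p=np.atleast_2d(px).astype(float)
    d=(np.c_[p,np.ones(len(p))]@np.linalg.inv(K).T)@R
    o=-R.T@t
    return o+d*((z-o[2])/d[:,2])[:,None]
E
python3 - <<'E'
from h import *
print(get_obs())
snap('top','top0');snap('side','side0')
E
```

```text
{'time': 0.0, 'joint_positions': array([ 1.12501236e+00,  3.42709299e-01,  1.52502611e+00,  4.26983737e-05,
        1.27542228e+00, -1.46024277e-01]), 'dq': array([-0.00018557,  0.00054231, -0.001093  ,  0.00038096, -0.00047746,
       -0.00127569]), 'tau': array([-4.63854904e-04, -4.31241095e+01, -2.44217652e+01,  7.18839490e-02,
        5.60309656e-02, -6.01935858e-05]), 'tool_pos': array([154.95070178, 501.46315875, 404.04855374]), 'tcp_rot': array([-3.14005022e+00, -2.68116695e-04,  2.84182030e+00]), 'contact_force': array([-0.21900243, -0.03948462,  0.14826719]), 'moment': array([ 0.010781  ,  0.00242622, -0.00836154]), 'grip_width': 91.89530825222953}
```

View pics/top0.png

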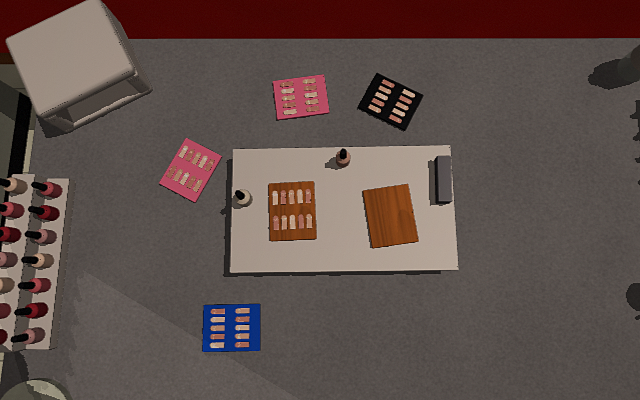

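View pics/side0.png

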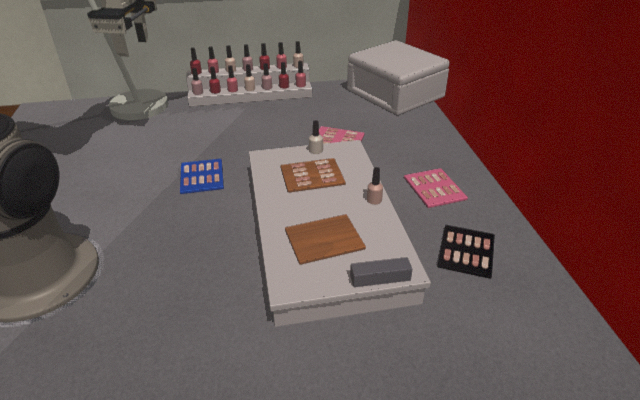

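The top view shows the sample on the left half (centre about (292,211)), the blank at (390,216), polish A at (343,157), polish B at (241,198) and the buffer at (443,180). The far edge of the riser is on the row-147 side. Next I measure them.

```bash
cat >> h.py <<'E'
def measure(c,far=True):
    im=c['color'];hsv=cv2.cvtColor(im,cv2.COLOR_RGB2HSV)
    w=((hsv[...,1]<50)&(hsv[...,2]>125)).astype(np.uint8)
    w[:120]=0;w[300:]=0;w[:,:225]=0;w[:,480:]=0
    # far edge: first white row per column
    e=[]
    for x in range(240,440):
        r=np.where(w[130:165,x])[0]
        if len(r): e.append((x,130+r[0]))
    P=ray(c,e,60)[:,:2]
    for _ in range(4):
        a,b=np.polyfit(P[:,1],P[:,0],1);res=P[:,0]-(a*P[:,1]+b);P=P[abs(res)<max(2,1.5*res.std())]
    th=np.arctan(-a) # edge dir (a,1); normal (1,-a)
    wood=cv2.inRange(hsv,(4,120,50),(20,255,255));wood[:90]=0;wood[300:]=0;wood[:,:225]=0;wood[:,340:]=0
    wood=cv2.morphologyEx(wood,cv2.MORPH_CLOSE,np.ones((13,13)))
    q=max(cv2.findContours(wood,0,2)[0],key=cv2.contourArea)
    bp=ray(c,q[:,0]+0.0,68)[:,:2].astype(np.float32)
    r=cv2.minAreaRect(bp);box=cv2.boxPoints(r)
    n=np.array([1,-a])/np.hypot(1,a)
    # long side yaw
    ed=np.roll(box,-1,0)-box;L=np.linalg.norm(ed,axis=1);l=ed[np.argmax(L)];l=l*np.sign(l[0])
    yaw=np.arctan2(l[1],l[0]);cen=box.mean(0)
    s=(cen-np.array([b,0]))@n
    print('riser yaw',th,'edge x=',a,'*y+',b,'npts',len(P));print('board',cen,r[1],'yaw',yaw,'rel',yaw-th,'centre past edge',s,'front',s+60*np.cos(yaw-th))
    return th,a,b,cen,yaw,s
E
python3 - <<'E'
from h import *
c=dict(np.load('pics/top0.npz'))
measure(c)
for n,p,z in [('polA',(343,160),60),('polB',(242,202),60),('blank',(390,216),68),('edgecorners',(232,149),60),('',(450,145),60),('nearL',(231,272),60)]: print(n,ray(c,p,z)[0])
o=get_obs();print(o['tool_pos'],o['tcp_rot'])
w=dict(np.load('pics/top0.npz'));print(-cv2.Rodrigues(c['rvec'])[0].T@c['tvec'].reshape(3))
E
```

```text
riser yaw 0.024309703469135153 edge x= -0.024314493302471343 *y+ 666.5290869713763 npts 200
board [528.6391 141.4017] (119.0917739868164, 94.40269470214844) yaw 0.063156724 rel 0.038847020507000105 centre past edge -134.41215109529588 front -74.45741813226128
polA [637.59077334  36.87830011  60.        ]
polB [546.40918949 246.0182451   60.        ]
blank [518.86777452 -58.6198306   68.        ]
edgecorners [660.30707865 272.49198818  60.        ]
 [ 671.39278491 -187.39249478   60.        ]
nearL [402.99439765 261.90429999  60.        ]
[154.97737592 501.46390167 404.11601704] [-3.14019537e+00 -2.02347814e-04  2.84176177e+00]
[393.82863233  56.73968604 981.0471775 ]
```

```bash
cat >> h.py <<'E'
from scipy.spatial.transform import Rotation as Ro
def rows(p,yaw):
    o=get_obs();R=Ro.from_euler('xyz',o['tcp_rot']);T=Ro.from_euler('xyz',[np.pi,0,yaw])
    print('t',o['time'],'F',o['contact_force'].round(1),'pos',o['tool_pos'].round(1),o['tcp_rot'].round(4),'shift',(R.inv().apply(np.array(p)-o['tool_pos'])/1000).round(4),'turn',(R.inv()*T).as_rotvec().round(4))
E
python3 -c "
from h import *
rows([446,123.4,300],np.pi+.0243)"
```

```text
t 0.1 F [ 0.4 -0.3  0.1] pos [155.  501.5 404.1] [-3.1402e+00 -2.0000e-04  2.8418e+00] shift [-0.3897 -0.2751  0.1044] turn [-0.0014 -0.0004 -0.3241]
```

```bash
python3 -m pendant '[[[-0.39,-0.275,0.104],[0,0,-0.324],0.04],[[-0.39,-0.275,0.104],[0,0,-0.324],0.04],[[-0.39,-0.275,0.104],[0,0,-0.324],0.04],[[-0.39,-0.275,0.104],[0,0,-0.324],0.04],[[-0.39,-0.275,0.104],[0,0,-0.324],0.04],[[-0.39,-0.275,0.104],[0,0,-0.324],0.04],[[-0.39,-0.275,0.104],[0,0,-0.324],0.04],[[-0.39,-0.275,0.104],[0,0,-0.324],0.04],[[-0.39,-0.275,0.104],[0,0,-0.324],0.04],[[-0.39,-0.275,0.104],[0,0,-0.324],0.04]]'
python3 -c "
from h import *
rows([446,123.4,300],np.pi+.0243)"
```

```text
time: 0.93
tool_pos: [400.2, 182.8, 317.0]
tcp_rot: [3.141, -0.0, -3.117]
contact_force: [1.3, 1.3, -0.4]
grip_width: 40.1
t 0.9333 F [ 1.3  1.3 -0.4] pos [400.2 182.8 317. ] [ 3.1415e+00 -1.0000e-04 -3.1174e+00] shift [-0.0444 -0.0605  0.017 ] turn [ 0.0001 -0.0001 -0.0001]
```

```bash
python3 -m pendant '[[[-0.022,-0.03,0.008],[0,0,0],0.04],[[-0.044,-0.06,0.017],[0,0,0],0.04],[[-0.044,-0.06,0.017],[0,0,0],0.04],[[-0.044,-0.06,0.017],[0,0,0],0.04],[[-0.044,-0.06,0.017],[0,0,0],0.04]]'
python3 -c "
from h import *
rows([446,123.4,242],np.pi+.0243)
snap('wrist','w1')"
```

```text
time: 1.35
tool_pos: [444.5, 125.8, 300.2]
tcp_rot: [3.141, -0.001, -3.118]
contact_force: [-0.2, 0.2, 0.1]
grip_width: 39.7
t 1.35 F [-0.2  0.2  0.1] pos [444.5 125.8 300.2] [ 3.1414e+00 -1.4000e-03 -3.1182e+00] shift [-0.0015 -0.0025  0.0582] turn [ 0.0002 -0.0014 -0.0009]
```

View pics/w1.png

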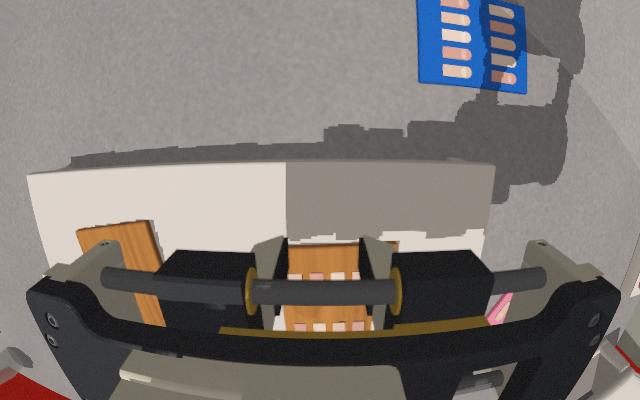

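The wrist view shows the fingers (columns 270 and 378) standing just behind the sample's near end, rows about 240. The white riser top below them is free, so I can descend.

```bash
python3 -m pendant '[[[-0.001,-0.002,0.02],[0,0,0],0.04],[[-0.001,-0.002,0.04],[0,0,0],0.04],[[-0.001,-0.002,0.05],[0,0,0],0.04],[[-0.001,-0.002,0.058],[0,0,0],0.04],[[-0.001,-0.002,0.058],[0,0,0],0.04],[[-0.001,-0.002,0.058],[0,0,0],0.04],[[-0.001,-0.002,0.058],[0,0,0],0.04]]'
python3 -c "
from h import *
rows([446+95,123.4+2.3,242],np.pi+.0243)
snap('side','s1')"
```

```text
time: 1.98
tool_pos: [446.1, 124.3, 243.3]
tcp_rot: [3.141, 0.001, -3.116]
contact_force: [-0.7, 0.6, 0.0]
grip_width: 40.3
t 1.9833 F [-0.7  0.6  0. ] pos [446.1 124.3 243.3] [ 3.1414e+00  1.4000e-03 -3.1165e+00] shift [-0.0949 -0.001   0.0014] turn [0.0002 0.0014 0.0008]
```

View pics/s1.png

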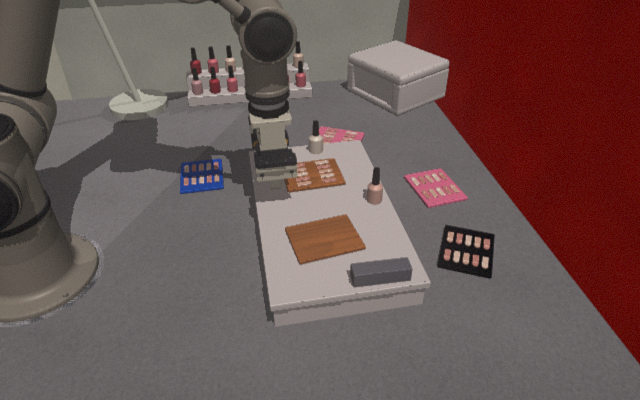

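The side view shows the fingers down behind the sample, clear of both bottles. I start pushing.

```bash
python3 -m pendant '[[[-0.005,0,0.001],[0,0,0],0.04],[[-0.01,0,0.0015],[0,0,0],0.04],[[-0.015,0,0.0015],[0,0,0],0.04],[[-0.02,0,0.0015],[0,0,0],0.04],[[-0.026,0,0.0015],[0,0,0],0.04],[[-0.032,0,0.0015],[0,0,0],0.04],[[-0.038,0,0.0015],[0,0,0],0.04],[[-0.044,0,0.0015],[0,0,0],0.04],[[-0.05,0,0.0015],[0,0,0],0.04],[[-0.056,0,0.0015],[0,0,0],0.04]]'
python3 -m pendant '[[[-0.006,0,0],[0,0,0],0.04],[[-0.012,0,0],[0,0,0],0.04],[[-0.018,0,0],[0,0,0],0.04],[[-0.024,0,0],[0,0,0],0.04],[[-0.03,0,0],[0,0,0],0.04],[[-0.036,0,0],[0,0,0],0.04],[[-0.041,0,0],[0,0,0],0.04],[[-0.044,0,0],[0,0,0],0.04],[[-0.044,0,0],[0,0,0],0.04],[[-0.044,0,0],[0,0,0],0.04]]'
python3 -c "
from h import *
rows([573.9,126.5,242],np.pi+.0243)
snap('top','t2')"
```

```text
time: 2.87
tool_pos: [502.6, 125.1, 240.9]
tcp_rot: [3.142, -0.0, -3.117]
contact_force: [-0.2, 0.3, 1.0]
grip_width: 40.0
time: 3.7
tool_pos: [546.0, 126.2, 240.9]
tcp_rot: [3.142, 0.0, -3.117]
contact_force: [-0.6, 0.9, -0.5]
grip_width: 40.2
t 3.7 F [-0.6  0.9 -0.5] pos [546.  126.2 240.9] [ 3.1415  0.     -3.1174] shift [-0.0279 -0.0003 -0.0011] turn [ 0.0001  0.     -0.0001]
```

View pics/t2.png

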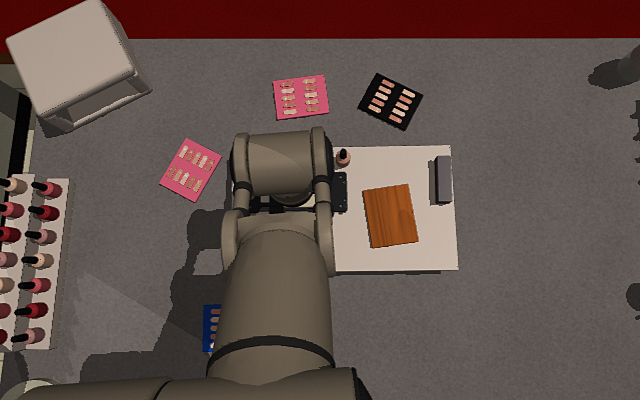

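The arm hides the sample in the top view; the blank, buffer and polish A haven't moved. I check the side view.

```bash
python3 -c "
from h import *
c=snap('side','s2');im=c['color'][100:280,220:440,::-1]
cv2.imwrite('pics/s2c.png',cv2.resize(im,None,fx=3.3,fy=3.3,interpolation=2))"
```

```text
(no output)
```

View pics/s2c.png

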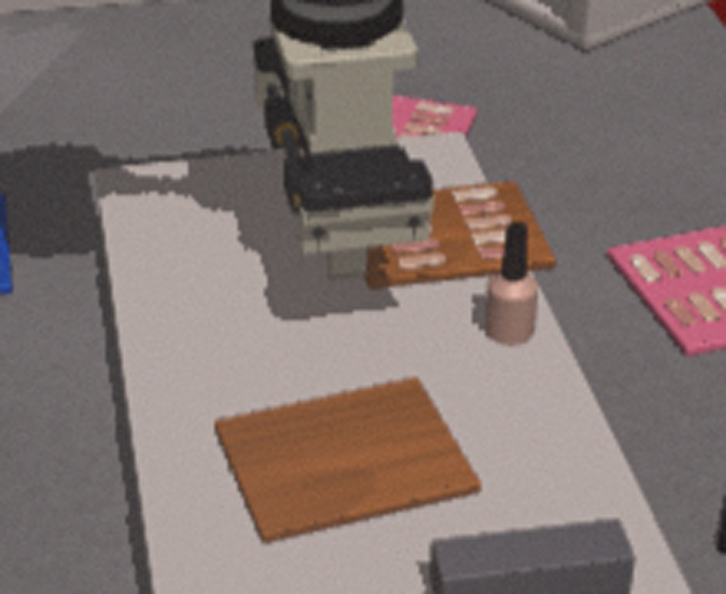

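The sample is over the far edge, its front corners at crop (518,182) and (553,262), and its rear right corner near (367,277). The finger is against its rear end.

```bash
python3 -c "
from h import *
c=dict(np.load('pics/s2.npz'))
p=np.array([(518,182),(553,262),(367,277)])/3.3+[220,100]
P=ray(c,p,68);print(P.round(1))
# edge check along riser far edge: crop (545,303),(470,140)
n=np.array([1,.0243]);print('past edge',P[:,:2]@n-666.5)
Q=ray(c,np.array([(562,320),(690,590),(475,155)])/3.3+[220,100],60);print('edge pts',Q.round(1),Q[:,:2]@n-666.5)
"
```

```text
[[678.8 185.   68. ]
 [676.8  91.   68. ]
 [560.6  94.7  68. ]]
past edge [  16.76685063   12.46961505 -103.62764099]
edge pts [[ 669.5   42.5   60. ]
 [ 671.2 -181.1   60. ]
 [ 662.   236.3   60. ]] [4.01463248 0.30637835 1.27282252]
```

```bash
python3 -m pendant '[[[-0.004,0,0],[0,0,0],0.04],[[-0.008,0,0],[0,0,0],0.04],[[-0.012,0,0],[0,0,0],0.04],[[-0.016,0,0],[0,0,0],0.04],[[-0.02,0,0],[0,0,0],0.04],[[-0.023,0,0],[0,0,0],0.04],[[-0.025,0,0],[0,0,0],0.04],[[-0.025,0,0],[0,0,0],0.04],[[-0.025,0,0],[0,0,0],0.04]]'
python3 -m pendant '[[[0.02,0,0],[0,0,0],0.04],[[0.05,0,0],[0,0,0],0.04],[[0.08,0,0],[0,0,0],0.04],[[0.11,0,-0.01],[0,0,0],0.04],[[0.14,0,-0.05],[0,0,0],0.04],[[0.14,0,-0.09],[0,0,0],0.04],[[0.14,0,-0.13],[0,0,0],0.04],[[0.14,0.0,-0.13],[0,0,0],0.04]]'
python3 -c "
from h import *
rows([573.9,126.5,242],np.pi+.0243)
c=snap('top','t3');
for k in (c,):
  measure(k)
cv2.imwrite('pics/t3c.png',cv2.resize(c['color'][90:290,200:480,::-1],None,fx=2.8,fy=2.8,interpolation=2))"
```

```text
time: 4.55
tool_pos: [571.0, 126.8, 240.9]
tcp_rot: [3.142, 0.0, -3.117]
contact_force: [-0.6, 0.7, -0.4]
grip_width: 40.4
time: 5.22
tool_pos: [431.6, 123.7, 378.0]
tcp_rot: [3.14, 0.013, -3.117]
contact_force: [1.1, 0.7, 0.9]
grip_width: 39.9
t 5.2167 F [1.1 0.7 0.9] pos [431.6 123.7 378. ] [ 3.1405  0.0126 -3.1169] shift [-0.1406 -0.0008  0.1378] turn [0.0011 0.0126 0.0004]
riser yaw 0.025265595117674004 edge x= -0.025270972590808943 *y+ 666.5314747811407 npts 154
board [643.50525 142.12271] (119.00428009033203, 93.23063659667969) yaw 0.015118858 rel -0.01014673727200998 centre past edge -19.428443892653117 front 40.56846744552877
```

View pics/t3c.png

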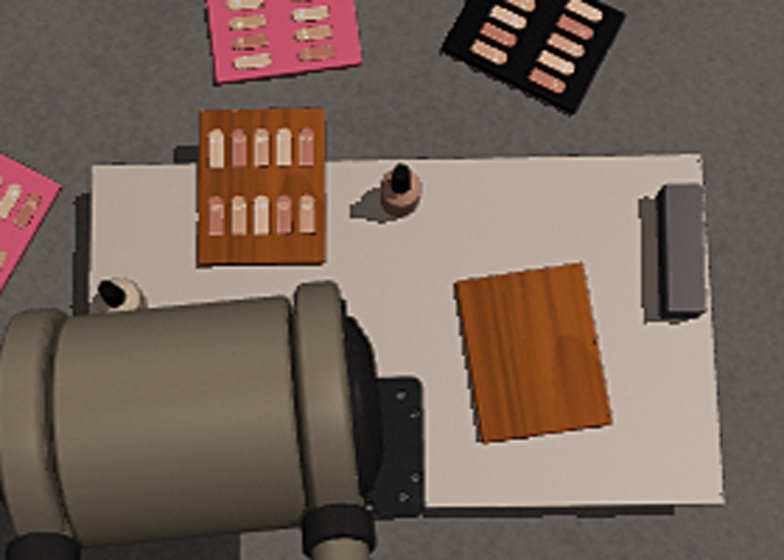

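The sample overhangs the far edge by about 40 mm and looks square. Bottles, blank and buffer are where they were, and the gripper is clear. I let the arm settle and hand in.

```bash
python3 -m pendant '[[[0,0,0],[0,0,0],0.04],[[0,0,0],[0,0,0],0.04],[[0,0,0],[0,0,0],0.04]]'
python3 -c "
from h import *
from plant import close_job
measure(snap('top','t4'));print(close_job())"
```

```text
time: 5.52
tool_pos: [430.6, 123.3, 369.5]
tcp_rot: [-3.141, -0.003, -3.118]
contact_force: [-1.0, -0.0, -0.0]
grip_width: 40.2
riser yaw 0.025265595117674004 edge x= -0.025270972590808943 *y+ 666.5314747811407 npts 154
board [643.5131  142.13367] (118.98819732666016, 93.25231170654297) yaw 0.015118854 rel -0.010146740997300278 centre past edge -19.420296094775303 front 40.57661524113865
the job is handed in; nothing more can be done
None
```

I pushed the sample board flat across the riser with both fingertips, backed the gripper off and lifted it clear, and handed the job in at about 5.6 s.

- **Overhang:** the last top view puts the board's front end 40.6 mm past the far edge, about 0.6° off square. It had not moved between the last two pictures.
- **Other objects:** the blank board, both bottles and the buffer block look unmoved in the last picture. I compared them by eye only.
- **Forces:** the tool force was about 1 N at most in the readings after each move.
- **Disagreement:** the fingertip position alone suggests about 37 mm of overhang. Partway through the push, the side camera also placed the riser edge 0.3 to 4 mm farther out than the top camera did. The true overhang is therefore probably 37 to 41 mm.

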